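# Turn the swivel hook to the stripe and hang the chassis plate

### The job

The swivel hook on the pit stand points the wrong way and its red catch is locked in. Push the red catch fully outward and leave it out, then push the hook round until it points straight along the yellow stripe on the stand's foot, and only then fetch the carbon-fibre chassis plate from the blue rack and hang it by its window on the hook, behind the upturned tip. Let go with the plate hanging still and the hook still along the stripe, and leave the yellow jar, the pinion gear and the wheel where they are.

Things in the scene. Friction and masses are not known exactly. Their poses are not given: they have to be found in the camera images.
- stand: Fixed stand; place and yaw vary. Dark steel foot 150 x 80 x 10 mm (100 mm to its -x side, 50 mm to its +x side of the origin), 20 mm post with a 32 mm collar below the hook. Origin: on the table on the post's axis, which is the hook's swivel axis. Its -x axis is the direction of the 24 mm wide yellow stripe on the foot; z up.
- stripe_end (a point): Outer end of the yellow stripe, on top of the stand's foot, 95 mm from the swivel axis. The correct hook direction is from the swivel axis towards this point.
- hook (a joint): Angle of the swivel hook, rad: 0 = arm straight along the yellow stripe; positive = turned counter-clockwise seen from above. Starts at 1.25 to 2.2, can turn from -0.6 to 2.6. Stays where left; friction 0.12 N m (2.4 N at 50 mm). While the red catch is in, it blocks the hook's tail and the hook cannot turn below about 1.1.
- hook_seat (a point): Top line of the steel hook arm, 55 mm from the swivel axis, z = 184 mm. The arm is a level 8 mm round rod along this frame's -x axis, from the 30 mm turret (z = 160 to 186 mm) to 88 mm from the axis, where it turns up; y across the rod, z up. Turns with the hook. Behind the turret a tail 10 mm wide reaches 44 mm from the axis, z = 170 to 182 mm. Below the arm is free space down to the foot.
- hook_tip (a point): Top of the hook's upturned end, an 8 mm round rod 88 mm from the swivel axis; its top is 12 mm above the top of the arm, z = 196 mm.
- catch (a joint): Slide of the red catch, m: 0 = in (locked, as it starts), 0.030 = fully out. It slides level, straight away from the swivel axis, and stays where it is left; about 1.5 N of friction.
- catch_top (a point): Top centre of the red catch, an upright bar 12 mm (along the slide) x 14 mm, top at z = 216 mm, 30 mm above the turret's top; its foot (z = 146 mm) rides on a narrow bracket. Starts 38 mm from the swivel axis, 46 degrees counter-clockwise from the stand's +x. This frame's +x is the outward slide direction. It can be pushed outward from above the turret.
- plate: Loose black carbon-fibre chassis plate, 6 mm thick (x), 64 mm wide (y), 145 mm tall (z), about 80 g, upright in the rack's slot. Origin: centre of its bottom edge. Window 34 mm wide from 64 mm above the bottom to a roof shaped as an inverted V, peak at 100 mm, 92 mm at the sides. From 113 mm to the top it is a 40 mm wide grip tab. Front and back alike.
- plate_notch (a point): Peak of the roof of the window, the point that sits on the hook arm when the plate hangs, mid-thickness, 100 mm above the plate's bottom and 45 mm below its top.
- plate_top (a point): Centre of the plate's top edge, 145 mm above its bottom.
- rack: Fixed blue slotted rack 70 x 96 mm, 43 mm high; its place and yaw change. Origin: centre of its underside. The slot runs along its y, 8 mm wide, 70 mm long and 35 mm deep (slot floor 8 mm above the table); the plate must be lifted straight up 36 mm to leave it.
- jar: Loose bystander: yellow jar of body clips, 48 mm diameter, 58 mm high; origin at the centre of its underside. Leave alone.
- gear: Loose bystander: steel pinion gear, about 31 mm diameter, 20 mm high; origin at the centre of its underside. Leave alone.
- wheel: Loose bystander: rubber-tyred wheel lying flat, 62 mm diameter, 26 mm high; origin at the centre of its underside. Leave alone.
Mind the look-alikes: they are no part of the job. Of the things shaped like the stand, the steel one is meant.

How it is judged:
On the way, in this order (a step that is already met when the one before it is completed fails the run):
1. the red catch is slid out (past 24 mm of its 30 mm) while the hook still points the wrong way (value of joint catch above 0.024 m and value of joint hook above 1 rad), for 0.2 s.
2. the hook points along the yellow stripe (within 0.2 rad), with the catch out and the plate still in the rack (value of joint hook between -0.2 and 0.2 rad and value of joint catch above 0.024 m and distance of plate from where it was at the start of the episode below 0.02 m), for 0.2 s.
3. the plate hangs by its window on the hook, behind the tip (x of plate_notch in the frame of hook_seat between -0.03 and 0.038 m and y of plate_notch in the frame of hook_seat between -0.012 and 0.012 m and z of plate_notch in the frame of hook_seat between -0.005 and 0.006 m and angle between plate's own z axis and vertical below 0.3 rad), for 0.2 s.
At the end, for the whole second after the job is handed in: The plate hangs at rest on the hook rod between turret and tip: its window peak within 12 mm sideways and 5 mm below to 6 mm above the rod top, upright within 0.3 rad; the hook is along the stripe within 0.2 rad; the catch is out past 24 mm (all of step 3 and value of joint hook between -0.2 and 0.2 rad and value of joint catch above 0.024 m and linear speed of plate below 0.03 m/s and angular speed of plate below 0.4 rad/s); the robot touches nothing.
It fails at once if the jar is moved by more than 20 mm (distance of jar from where it was at the start of the episode above 0.02 m).
It fails at once if the gear is moved by more than 20 mm (distance of gear from where it was at the start of the episode above 0.02 m).
It fails at once if the wheel is moved by more than 20 mm (distance of wheel from where it was at the start of the episode above 0.02 m).
It also fails if it takes over 61 s, if anything falls off the work surface, if the arm or the gripper's body presses on something with over 40 N, if the wrist force passes 120 N, or if a joint passes its speed limit or range.

### The arm

A 7-joint arm with a two-finger parallel gripper is mounted at the origin on the work surface. World frame = base frame: x ahead of the robot, y to its left, z up, the work surface at z = 0. Lengths are in m, angles in rad, forces in N, time in s.
With the tool pointing down it reaches from about 0.425 to 0.925 m from the base axis. Payload 6.8 kg.
Tool frame: the origin (TCP) lies midway between the tips of the shut fingers; the grasp point (between the pads) lies 19 mm behind it; z points along the fingers, y is the line along which they close (so a half turn about z gives the same grasp; the last joint's range is limited). The gripper opens to 85 mm and grips with 20 to 120 N. Pads are 22 mm wide; open, the fingers measure 114 mm over their backs; the gripper's body (76 mm by 85 mm) begins 54 mm behind the grasp point. The pads swing forward as they close: fully open they stand 13 mm farther back than shut.
Start: joints at [-1.401, 0.477, 0.022, 1.555, -0.011, 1.109, -0.083], TCP at [0.185, 0.649, 0.231] pointing down, gripper open.
Joint ranges: [-2.96, 2.96], [-0.34, 2.1], [-1.41, 1.46], [0.24, 2.44], [-1.37, 4.51], [0.17, 1.92], [-2.96, 2.96]. Speed limits (rad/s): [2.39, 2.39, 3.14, 3.14, 3.14, 3.14, 3.14].

### API

Orientations are given as a rotation vector (axis times angle).
In Python, from bench import status, vision, r gives the robot as it stands. The module is installed in compiled form; this text tells all that it offers.
- The arm moves only by the shell command python3 -m handwheel 'ROWS' [OPENING] [FORCE]. ROWS is JSON, a list of rows, each an object with "dp": the shift along the tool's x, y, z in m, a list of three; "delta_rot": the turn, a rotation vector about the tool's x, y, z in rad, a list of three. In form: [{"dp": [x, y, z], "delta_rot": [rx, ry, rz]}, ...]. A call has 1 to 12 rows; each row is the pose to reach, as a shift and turn from the pose commanded when the call began, along the tool's axes at that moment; what a row does not reach only later rows make up. A row lasts 1/8 s, in which the tool goes at most 62.5 mm and 10.7 degrees, less where a joint would pass 70% of its speed; a pose out of reach is approached as far as the arm can. A call with a gripper value outside its range is refused whole. OPENING is the opening, from 0 (shut) to 1 (fully open), set as the call begins (- or left out, the last holds). The fingers move at their own pace and stop on an object; FORCE is the grip in N (left out, the last holds). Time passes only in rows, so rows that repeat a pose let the fingers close. It gives the time, the measured TCP pose, the force, the opening and the grip force at its end, in the units of the state.
- status.get_obs(): the state, without advancing time (a new reading comes with each control period).
- vision.grab_frame(name): name is "scene" or "top" or "wrist"; returns a dict with "img" (420x560x3 uint8, blue, green, red), "fovy" (degrees; the focal length in pixels is half the picture's height over the tangent of half this angle, whatever the lens; pixels are square), "cx", "cy" (the principal point, pixels), "world_from_camera" (4x4, takes a point from camera to world coordinates). Camera axes: x right, y up, looking along -z (the intrinsics and any distortion apply to the point x, -y, -z); pixel columns grow to the right and rows downward; lengths in m; the calibration is good to about 2 mm. A picture is of the moment at which its call begins. There is no depth.
- r.hand_in(): hands the job in; it is judged then, once.
The state is a dict: "clock": time; "joints": joint angles; "qvel": joint speeds; "tau": joint torques, N m; "tcp_pos": TCP position; "orientation": TCP orientation; "contact_force": force on the tool from outside, world axes, zero at the start; "moment": the same for the moment, N m; "grip_width": finger opening in m; "gripper_force": force on a finger pad.
Only numpy, scipy, OpenCV 4.12 (cv2) and the standard library are available. Lean on these libraries where they do the work, as an engineer would, in place of code of your own. Each camera call takes 0.05 s, during which the arm holds its last target. There are 200 camera calls.

## Working session

There is one attempt and no reset: what is moved stays moved. The work goes in short steps, Python scripts to look and compute and a shell command to move; the robot and the scene stay as the last step left them, time stands still between calls to the robot, and variables do not carry over. Pictures are saved under pics/ and viewed, at most 13 in all, crops included, and the job is handed in when it is done.

```bash
mkdir -p pics
cat > h.py <<'E'
import numpy as np, cv2, json
from bench import status, vision, r
from scipy.spatial.transform import Rotation as R
def grab(n):
    f=vision.grab_frame(n); return f
def ray(f,u,v):
    fl=f["img"].shape[0]/2/np.tan(np.radians(f["fovy"])/2)
    d=np.array([(u-f["cx"])/fl,-(v-f["cy"])/fl,-1.]); T=np.array(f["world_from_camera"])
    return T[:3,3],T[:3,:3]@d
def onz(f,u,v,z):
    o,d=ray(f,u,v); return o+d*(z-o[2])/d[2]
def proj(f,p):
    fl=f["img"].shape[0]/2/np.tan(np.radians(f["fovy"])/2)
    T=np.array(f["world_from_camera"]); c=T[:3,:3].T@(np.array(p)-T[:3,3])
    return np.array([f["cx"]+fl*c[0]/-c[2], f["cy"]-fl*c[1]/-c[2]])
def tool():
    s=status.get_obs(); return np.array(s["tcp_pos"]),R.from_rotvec(s["orientation"])
E
python3 - <<'E'
from h import *
import pickle
F={n:grab(n) for n in("scene","top","wrist")}
pickle.dump(F,open("f0.pkl","wb"))
for n,f in F.items(): print(n,[k for k in f],f["fovy"],f["cx"],f["cy"],np.round(f["world_from_camera"],3).tolist())
cv2.imwrite("pics/top0.png",cv2.resize(F["top"]["img"],(800,600)))
cv2.imwrite("pics/scene0.png",cv2.resize(F["scene"]["img"],(800,600)))
s=status.get_obs(); print(s); print(R.from_rotvec(s["orientation"]).as_matrix().round(3))
E
```

```text
scene ['img', 'fovy', 'cx', 'cy', 'world_from_camera'] 57.296508301987366 279.0323569517767 213.63646997161715 [[-0.477, -0.661, 0.579, 1.019], [0.879, -0.363, 0.31, 0.26], [0.005, 0.657, 0.754, 0.804], [0.0, 0.0, 0.0, 1.0]]
top ['img', 'fovy', 'cx', 'cy', 'world_from_camera'] 46.948039843278025 279.5585827748148 209.60346623084416 [[0.006, 0.99, -0.143, 0.31], [-1.0, 0.008, 0.01, 0.018], [0.011, 0.143, 0.99, 1.252], [0.0, 0.0, 0.0, 1.0]]
wrist ['img', 'fovy', 'cx', 'cy', 'world_from_camera'] 59.46654396795339 276.1705094674737 212.07322658445173 [[0.275, -0.917, -0.289, 0.112], [0.962, 0.262, 0.084, 0.67], [-0.002, -0.301, 0.954, 0.372], [0.0, 0.0, 0.0, 1.0]]
{'clock': 0.15, 'joints': array([-1.40111821,  0.4776231 ,  0.02240581,  1.55620007, -0.01152259,
        1.1093028 , -0.08314032]), 'qvel': array([-0.001629  , -0.00216528,  0.00106389, -0.00344262, -0.0008861 ,
       -0.00087019,  0.00145161]), 'tau': array([ 2.65715607e-03, -5.96927297e+01,  1.60993885e+00, -2.81489289e+01,
        1.26245257e-02,  6.54787989e-03,  1.37237174e-05]), 'tcp_pos': array([0.18500958, 0.64868489, 0.23055182]), 'orientation': array([-4.35050943e-01, -3.11123240e+00,  2.20148815e-03]), 'contact_force': array([ 0.64792942, -0.16972963, -0.10565903]), 'moment': array([ 0.03701048,  0.02188733, -0.00709002]), 'gripper_force': 0.0, 'grip_width': 0.08529535185383955}
[[-0.962  0.274 -0.   ]
 [ 0.274  0.962 -0.001]
 [-0.    -0.001 -1.   ]]
```

View pics/top0.png

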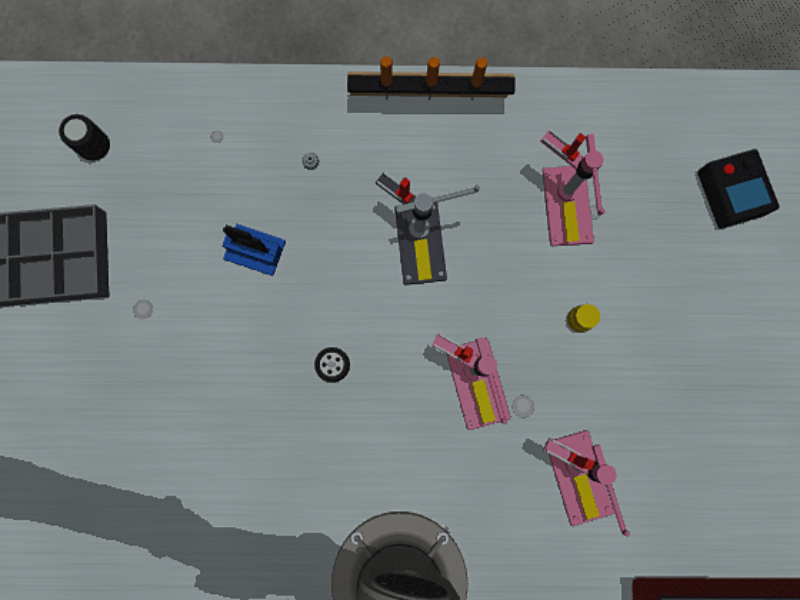

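View pics/scene0.png

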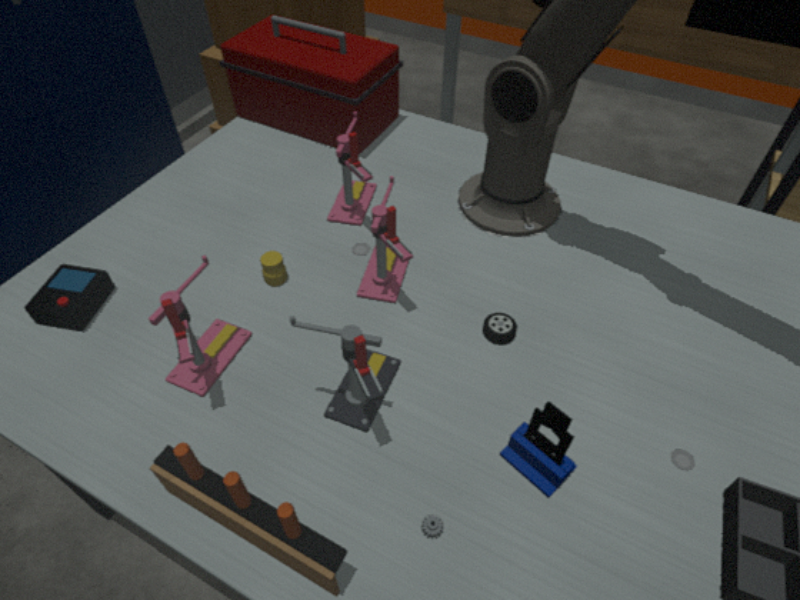

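The top view shows the steel stand at about (423,205), with its stripe pointing down towards the robot, its arm pointing right to (476,188) and its red catch at (404,188). The blue rack with the plate is at (252,250), the gear at (310,160), the wheel at (332,364) and the jar at (583,318). The pink stands are the look-alikes.

Run:
```python
from h import *
import pickle
F=pickle.load(open("f0.pkl","rb"))
def blobs(f,lo,hi,roi):
    hsv=cv2.cvtColor(f["img"],cv2.COLOR_BGR2HSV); m=cv2.inRange(hsv,lo,hi)
    x0,y0,x1,y1=[int(a*.7) for a in roi]; k=np.zeros_like(m); k[y0:y1,x0:x1]=m[y0:y1,x0:x1]
    c=max(cv2.findContours(k,0,1)[0],key=cv2.contourArea); return c[:,0].astype(float)
Y=((20,100,60),(35,255,255)); Rd=((0,150,60),(6,255,255)); B=((105,120,40),(125,255,255))
for n,roi,rr,br in(("top",(400,225,450,290),(385,170,420,200),(215,215,295,280)),("scene",(355,340,400,400),(345,330,372,375),(490,400,590,500))):
    f=F[n]
    c=blobs(f,*Y,roi); w=np.array([onz(f,u,v,.010)[:2] for u,v in c]); 
    q=cv2.boxPoints(cv2.minAreaRect((w*1e4).astype(np.float32)))/1e4; print(n,"stripe",q.round(4).tolist())
    c=blobs(f,*Rd,rr); print("red px",c.min(0),c.max(0),[ (u,v) for u,v in c])
    c=blobs(f,*B,br); w=np.array([onz(f,u,v,.043)[:2] for u,v in c])
    q=cv2.boxPoints(cv2.minAreaRect((w*1e4).astype(np.float32)))/1e4; print("rack",q.round(4).tolist())
a=F["top"]["img"]
cr=[cv2.resize(a[115:205,255:345],(400,400),interpolation=2),cv2.resize(a[145:205,145:205],(400,400),interpolation=2)]
cv2.imwrite("pics/crop1.png",np.hstack(cr))
```

```text
top stripe [[0.5260999798774719, -0.028300000354647636], [0.5289999842643738, -0.05299999937415123], [0.6043999791145325, -0.04399999976158142], [0.6014999747276306, -0.01940000057220459]]
red px [280. 125.] [286. 130.] [(np.float64(282.0), np.float64(125.0)), (np.float64(281.0), np.float64(126.0)), (np.float64(281.0), np.float64(127.0)), (np.float64(280.0), np.float64(128.0)), (np.float64(281.0), np.float64(129.0)), (np.float64(282.0), np.float64(130.0)), (np.float64(283.0), np.float64(130.0)), (np.float64(284.0), np.float64(129.0)), (np.float64(285.0), np.float64(129.0)), (np.float64(285.0), np.float64(128.0)), (np.float64(286.0), np.float64(127.0)), (np.float64(285.0), np.float64(126.0)), (np.float64(284.0), np.float64(125.0)), (np.float64(283.0), np.float64(125.0))]
rack [[0.5267999768257141, 0.23080000281333923], [0.5917999744415283, 0.20960000157356262], [0.6244000196456909, 0.3091999888420105], [0.5594000220298767, 0.3305000066757202]]
scene stripe [[0.5248000025749207, -0.030300000682473183], [0.527999997138977, -0.055799998342990875], [0.5706999897956848, -0.0504000000655651
[... 196 characters left out ...]
0)), (np.float64(250.0), np.float64(236.0)), (np.float64(249.0), np.float64(236.0)), (np.float64(249.0), np.float64(237.0)), (np.float64(248.0), np.float64(238.0)), (np.float64(249.0), np.float64(238.0)), (np.float64(250.0), np.float64(239.0)), (np.float64(251.0), np.float64(239.0)), (np.float64(252.0), np.float64(239.0)), (np.float64(253.0), np.float64(239.0)), (np.float64(254.0), np.float64(238.0)), (np.float64(254.0), np.float64(237.0)), (np.float64(253.0), np.float64(236.0)), (np.float64(253.0), np.float64(235.0))]
rack [[0.5508000254631042, 0.2321999967098236], [0.6171000003814697, 0.21050000190734863], [0.6474000215530396, 0.30320000648498535], [0.5810999870300293, 0.3249000012874603]]
```

View pics/crop1.png

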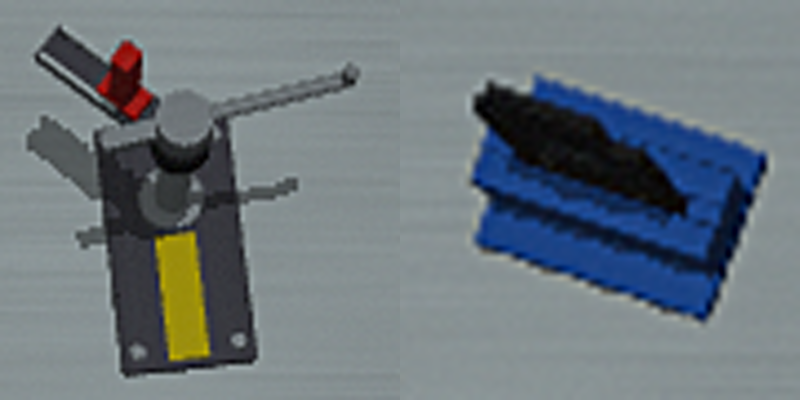

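```bash
cat >> h.py <<'E'
def yawy(): # world angle of tool y, deg
    y=tool()[1].as_matrix()[:,1]; return np.degrees(np.arctan2(y[1],y[0]))
def plan(*P): # each (x,y,z,world angle of tool y in deg or None)
    p,q=tool()
    for x,y,z,a in P:
        a=yawy() if a is None else a
        a=np.radians(a); Y=[np.cos(a),np.sin(a),0]; Z=[0,0,-1.]; M=np.column_stack([np.cross(Y,Z),Y,Z])
        print("dp",(q.inv().apply(np.array([x,y,z])-p)).round(4).tolist(),"rot",(q.inv()*R.from_matrix(M)).as_rotvec().round(3).tolist())
AX=np.array([.6213,-.0304]); YAW=7.0
def sp(r,deg): # point at radius r, angle deg from stand +x
    a=np.radians(YAW+deg); return AX+r*np.array([np.cos(a),np.sin(a)])
E
python3 - <<'E'
from h import *
import pickle
F=pickle.load(open("f0.pkl","rb")); f=F["top"]; s=F["scene"]
t=onz(f,296.2,141.5,.186); k=onz(f,333.75,131.9,.196)
print("turret",t,"tip",k, "scene turret", onz(s,350*.7,332*.7,.186),"tip",onz(s,293*.7,320*.7,.196))
d=k[:2]-AX; print("hook deg",np.degrees(np.arctan2(d[1],d[0]))-(YAW+180)+360, np.hypot(*d))
c=sp(38,46) if 0 else sp(.038,46); print("catch",c,proj(f,[*c,.216]),proj(s,[*c,.216]))
a=sp(.008,46); b=sp(.047,46)
plan((*a,.27,53),(*a,.196,53),(*b,.196,53))
E
```

```text
turret [ 0.62112821 -0.02992795  0.186     ] tip [ 0.64143392 -0.11439659  0.196     ] scene turret [ 0.62199205 -0.03133843  0.186     ] tip [ 0.64908859 -0.10984117  0.196     ]
hook deg 96.4794398145633 0.08637593115387154
catch [ 6.44168971e-01 -5.18506182e-05] [283.3714981 127.4857818] [251.76940175 236.80054022]
dp [-0.6087, -0.526, -0.0386] rot [-0.001, 0.0, 0.368]
dp [-0.6087, -0.5258, 0.0354] rot [-0.001, 0.0, 0.368]
dp [-0.6227, -0.4895, 0.0353] rot [-0.001, 0.0, 0.368]
```

```bash
python3 -m handwheel '[{"dp":[-0.04,-0.035,-0.039],"delta_rot":[0,0,0.03]},{"dp":[-0.3,-0.26,-0.039],"delta_rot":[0,0,0.2]},{"dp":[-0.609,-0.526,-0.039],"delta_rot":[0,0,0.368]},{"dp":[-0.609,-0.526,-0.039],"delta_rot":[0,0,0.368]},{"dp":[-0.609,-0.526,-0.039],"delta_rot":[0,0,0.368]},{"dp":[-0.609,-0.526,-0.039],"delta_rot":[0,0,0.368]},{"dp":[-0.609,-0.526,-0.039],"delta_rot":[0,0,0.368]},{"dp":[-0.609,-0.526,-0.039],"delta_rot":[0,0,0.368]},{"dp":[-0.609,-0.526,-0.039],"delta_rot":[0,0,0.368]},{"dp":[-0.609,-0.526,-0.039],"delta_rot":[0,0,0.368]},{"dp":[-0.609,-0.526,-0.039],"delta_rot":[0,0,0.368]},{"dp":[-0.609,-0.526,-0.039],"delta_rot":[0,0,0.368]}]' 0
python3 - <<'E'
from h import *
a=sp(.008,46); b=sp(.047,46); print(status.get_obs()["tcp_pos"],yawy())
plan((*a,.27,53),(*a,.196,53),(*b,.196,53))
E
```

```text
clock: 1.65
tcp_pos: [0.5906, 0.0306, 0.2701]
orientation: [-0.996, -2.979, -0.0]
contact_force: [0.9, 1.3, 0.1]
grip_width: -0.0
gripper_force: 0.0
[0.59056883 0.03062397 0.27008765] 53.031650876030426
dp [-0.0613, -0.0223, 0.0001] rot [0.0, -0.0, 0.001]
dp [-0.0613, -0.0223, 0.0741] rot [0.0, -0.0, 0.001]
dp [-0.0613, 0.0167, 0.0741] rot [0.0, -0.0, 0.001]
```

```bash
python3 -m handwheel '[{"dp":[-0.061,-0.022,0],"delta_rot":[0,0,0]},{"dp":[-0.061,-0.022,0],"delta_rot":[0,0,0]},{"dp":[-0.061,-0.022,0],"delta_rot":[0,0,0]},{"dp":[-0.061,-0.022,0],"delta_rot":[0,0,0]}]' 0
python3 - <<'E'
from h import *
a=sp(.008,46); b=sp(.047,46); print(status.get_obs()["tcp_pos"],yawy())
plan((*a,.27,53),(*a,.196,53),(*b,.196,53))
E
```

```text
clock: 2.15
tcp_pos: [0.6248, -0.0201, 0.2699]
orientation: [-0.993, -2.98, -0.001]
contact_force: [0.4, -0.4, -0.4]
grip_width: 0.0
gripper_force: 0.0
[ 0.62478837 -0.02013457  0.26987428] 53.14822811624464
dp [-0.0034, -0.0023, -0.0001] rot [0.0, -0.001, 0.003]
dp [-0.0035, -0.0023, 0.0739] rot [0.0, -0.001, 0.003]
dp [-0.0036, 0.0367, 0.0739] rot [0.0, -0.001, 0.003]
```

```bash
python3 -m handwheel '[{"dp":[-0.003,-0.003,0.03],"delta_rot":[0,0,0]},{"dp":[-0.003,-0.003,0.06],"delta_rot":[0,0,0]},{"dp":[-0.003,-0.003,0.074],"delta_rot":[0,0,0]},{"dp":[-0.003,-0.003,0.074],"delta_rot":[0,0,0]}]' 0
python3 -m handwheel '[{"dp":[0,0.006,0],"delta_rot":[0,0,0]},{"dp":[0,0.012,0],"delta_rot":[0,0,0]},{"dp":[0,0.018,0],"delta_rot":[0,0,0]},{"dp":[0,0.024,0],"delta_rot":[0,0,0]},{"dp":[0,0.030,0],"delta_rot":[0,0,0]},{"dp":[0,0.034,0],"delta_rot":[0,0,0]},{"dp":[0,0.034,0],"delta_rot":[0,0,0]}]' 0
python3 - <<'E'
from h import *
import pickle
F={n:grab(n) for n in("scene","top")}
for n,c in(("scene",(170,180,340,300)),("top",(230,80,380,210))):
    im=F[n]["img"][c[1]:c[3],c[0]:c[2]]; cv2.imwrite(f"pics/p1{n}.png",cv2.resize(im,None,fx=2.6,fy=2.6))
a=cv2.imread("pics/p1scene.png");b=cv2.imread("pics/p1top.png");h=min(len(a),len(b));im=np.hstack([a[:h],b[:h]]);cv2.imwrite("pics/p1.png",im[:,:800] if im.shape[1]>800 else im)
print(im.shape)
E
```

```text
clock: 2.65
tcp_pos: [0.6253, -0.0252, 0.1956]
orientation: [-0.994, -2.978, 0.0]
contact_force: [0.2, 0.6, 0.3]
grip_width: -0.0004
gripper_force: 0.0
clock: 3.52
tcp_pos: [0.6466, 0.0015, 0.196]
orientation: [-0.996, -2.979, -0.001]
contact_force: [-0.2, -0.6, 0.1]
grip_width: -0.0001
gripper_force: 0.0
(312, 832, 3)
```

View pics/p1.png

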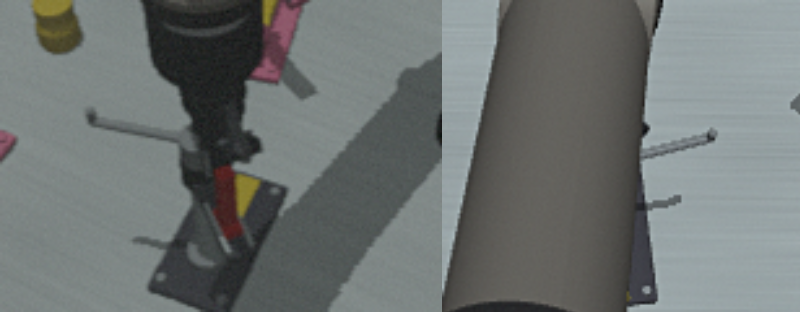

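The scene view shows the fingers behind the red bar at crop (228,200), so I keep pushing it outward in small steps and watch the force.

```bash
python3 -m handwheel '[{"dp":[0,0.003,0],"delta_rot":[0,0,0]},{"dp":[0,0.006,0],"delta_rot":[0,0,0]},{"dp":[0,0.006,0],"delta_rot":[0,0,0]}]'
python3 -m handwheel '[{"dp":[0,0.002,0],"delta_rot":[0,0,0]},{"dp":[0,0.004,0],"delta_rot":[0,0,0]},{"dp":[0,0.004,0],"delta_rot":[0,0,0]}]'
python3 - <<'E'
from h import *
f=grab("scene"); cv2.imwrite("pics/p2.png",cv2.resize(f["img"][180:300,170:340],None,fx=4,fy=4))
d=status.get_obs()["tcp_pos"][:2]-AX; print(np.hypot(*d))
for r0 in(.038,.062,.068):
  print(r0,(proj(f,[*sp(r0,46),.146])-[170,180])*4,(proj(f,[*sp(r0,46),.216])-[170,180])*4)
E
```

```text
clock: 4.0
tcp_pos: [0.6501, 0.0059, 0.196]
orientation: [-0.996, -2.979, -0.0]
contact_force: [0.1, -0.4, -0.7]
grip_width: 0.0004
gripper_force: 0.1
clock: 4.38
tcp_pos: [0.651, 0.0072, 0.196]
orientation: [-0.998, -2.976, 0.004]
contact_force: [-5.1, -3.2, 3.7]
grip_width: 0.0001
gripper_force: 3.2
0.04785702157496126
0.038 [333.6221502  310.13045929] [327.07760699 227.20216088]
0.062 [351.34765668 345.87868499] [345.96035117 263.91104699]
0.068 [355.88120945 355.02180695] [350.79782085 273.31530105]
```

View pics/p2.png

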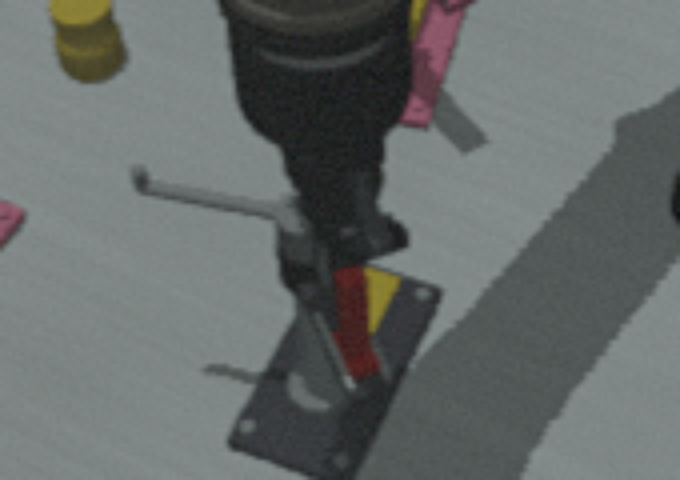

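Resistance rises with the TCP 47.9 mm from the axis, which is where I expected the end stop, so the catch is fully out. Next I back off, rise and go round to the hook.

```bash
python3 -m handwheel '[{"dp":[0,-0.01,0],"delta_rot":[0,0,0]},{"dp":[0,-0.01,-0.04],"delta_rot":[0,0,0]},{"dp":[0,-0.01,-0.07],"delta_rot":[0,0,0]},{"dp":[0,-0.01,-0.07],"delta_rot":[0,0,0]}]'
cat >> h.py <<'E'
def hp(h,off,r=.055): # finger beside arm at hook angle h deg, off ccw
    a=np.radians(YAW+180+h); u=np.array([np.cos(a),np.sin(a)]); return AX+r*u+off*np.array([-u[1],u[0]])
E
python3 - <<'E'
from h import *
print(status.get_obs()["joints"].round(2))
p=hp(96.5,.037); plan((*p,.266,103.5),(*p,.16,103.5))
E
```

```text
clock: 4.92
tcp_pos: [0.6481, 0.0006, 0.2691]
orientation: [0.995, 2.974, 0.005]
contact_force: [0.6, 1.3, -0.3]
grip_width: 0.0001
gripper_force: 0.0
[-0.44  0.42  0.47  1.61 -0.21  1.15  1.01]
dp [-0.0632, -0.0474, 0.0032] rot [0.002, 0.006, -0.882]
dp [-0.0628, -0.0479, 0.1092] rot [0.002, 0.006, -0.882]
```

```bash
python3 -m handwheel '[{"dp":[-0.03,-0.024,0],"delta_rot":[0,0,-0.17]},{"dp":[-0.063,-0.048,0],"delta_rot":[0,0,-0.35]},{"dp":[-0.063,-0.048,0],"delta_rot":[0,0,-0.53]},{"dp":[-0.063,-0.048,0],"delta_rot":[0,0,-0.7]},{"dp":[-0.063,-0.048,0.003],"delta_rot":[0,0.003,-0.88]},{"dp":[-0.063,-0.048,0.003],"delta_rot":[0,0.003,-0.88]},{"dp":[-0.063,-0.048,0.05],"delta_rot":[0,0.003,-0.88]},{"dp":[-0.063,-0.048,0.09],"delta_rot":[0,0.003,-0.88]},{"dp":[-0.063,-0.048,0.109],"delta_rot":[0,0.003,-0.88]},{"dp":[-0.063,-0.048,0.109],"delta_rot":[0,0.003,-0.88]}]'
python3 - <<'E'
from h import *
print(yawy(),status.get_obs()["joints"].round(2))
p=hp(96.5,.037); plan((*p,.16,103.5),*[(*hp(h,.015),.16,h+7) for h in(100,90,80,70,60,50,40,30,20,10,5)])
E
```

```text
clock: 6.18
tcp_pos: [0.6671, -0.0753, 0.156]
orientation: [0.364, -3.115, -0.002]
contact_force: [0.7, 0.2, 0.3]
grip_width: -0.0
gripper_force: 0.0
103.33461767342773 [-0.17  0.56  0.26  1.64 -0.17  0.97  1.96]
dp [-0.0029, -0.0007, -0.0041] rot [0.002, -0.005, -0.003]
dp [0.0157, 0.0003, -0.004] rot [0.002, -0.005, -0.064]
dp [0.0254, -0.0021, -0.0039] rot [0.001, -0.005, 0.111]
dp [0.0353, -0.0028, -0.0039] rot [0.001, -0.005, 0.285]
dp [0.0452, -0.0017, -0.0038] rot [0.001, -0.005, 0.46]
dp [0.0547, 0.001, -0.0038] rot [0.0, -0.005, 0.634]
dp [0.0636, 0.0054, -0.0037] rot [-0.0, -0.005, 0.809]
dp [0.0717, 0.0113, -0.0037] rot [-0.001, -0.005, 0.983]
dp [0.0786, 0.0184, -0.0036] rot [-0.001, -0.005, 1.158]
dp [0.0841, 0.0267, -0.0036] rot [-0.002, -0.005, 1.332]
dp [0.0881, 0.0357, -0.0035] rot [-0.002, -0.005, 1.507]
dp [0.0895, 0.0405, -0.0035] rot [-0.003, -0.005, 1.594]
```

```bash
python3 -m handwheel '[{"dp":[0.012,0,-0.003],"delta_rot":[0,0,-0.03]},{"dp":[0.0205,-0.001,-0.003],"delta_rot":[0,0,0.02]},{"dp":[0.0254,-0.002,-0.003],"delta_rot":[0,0,0.11]},{"dp":[0.0353,-0.003,-0.003],"delta_rot":[0,0,0.285]},{"dp":[0.0452,-0.002,-0.003],"delta_rot":[0,0,0.46]},{"dp":[0.0547,0.001,-0.003],"delta_rot":[0,0,0.634]},{"dp":[0.0636,0.0054,-0.003],"delta_rot":[0,0,0.809]},{"dp":[0.0717,0.0113,-0.003],"delta_rot":[0,0,0.983]},{"dp":[0.0786,0.0184,-0.003],"delta_rot":[0,0,1.158]},{"dp":[0.0841,0.0267,-0.003],"delta_rot":[0,0,1.332]},{"dp":[0.0881,0.0357,-0.003],"delta_rot":[0,0,1.507]},{"dp":[0.0881,0.0357,-0.003],"delta_rot":[0,0,1.507]}]'
python3 - <<'E'
from h import *
print(yawy(),hp(10,.015))
f=grab("scene");cv2.imwrite("pics/p3.png",cv2.resize(f["img"][180:300,170:340],None,fx=4,fy=4))
for h in(0,10,20): print(h,(proj(f,[*hp(h,0,.088),.196])-[170,180])*4)
plan((*hp(0,.015),.16,7))
E
```

```text
clock: 7.68
tcp_pos: [0.5742, -0.061, 0.1622]
orientation: [-1.864, -2.528, -0.002]
contact_force: [-0.1, -0.8, -0.5]
grip_width: 0.0004
gripper_force: 0.0
17.206582733297214 [ 0.57308881 -0.06082502]
0 [369.4106033   79.39137874]
10 [342.58319192  73.43770955]
20 [314.70683677  71.00993656]
dp [0.0104, -0.0028, 0.0019] rot [-0.0, -0.002, 0.18]
```

View pics/p3.png

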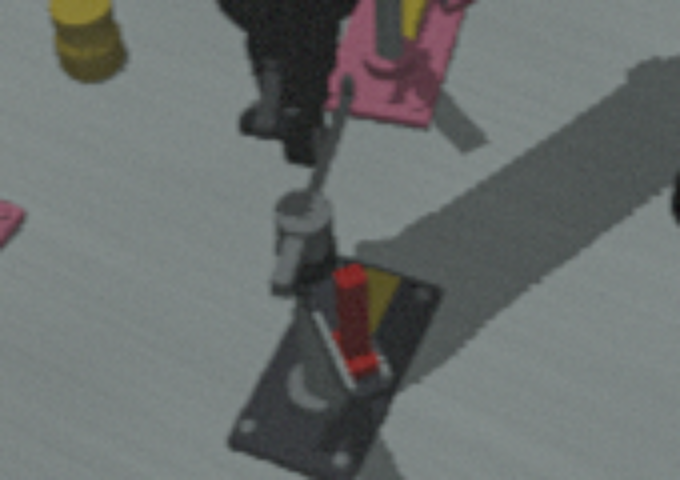

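The hook tip is at (349,80), about 8° short of the stripe, and the catch is clearly out. I push the remaining 8 mm or so, then retreat and measure.

```bash
python3 -m handwheel '[{"dp":[0.004,-0.001,0],"delta_rot":[0,0,0.07]},{"dp":[0.0083,-0.002,0],"delta_rot":[0,0,0.15]},{"dp":[0.0083,-0.002,0],"delta_rot":[0,0,0.15]},{"dp":[0.0083,-0.002,0],"delta_rot":[0,0,0.15]}]'
python3 -m handwheel '[{"dp":[-0.012,0,0],"delta_rot":[0,0,0]},{"dp":[-0.025,0,0],"delta_rot":[0,0,0]},{"dp":[-0.025,0,-0.05],"delta_rot":[0,0,0]},{"dp":[-0.025,0,-0.11],"delta_rot":[0,0,0]},{"dp":[-0.025,0,-0.15],"delta_rot":[0,0,0]},{"dp":[-0.025,0,-0.15],"delta_rot":[0,0,0]}]' 1
python3 - <<'E'
from h import *
f=grab("scene");cv2.imwrite("pics/p4.png",cv2.resize(f["img"][180:300,170:340],None,fx=4,fy=4))
for h in(-5,0,5): print(h,(proj(f,[*hp(h,0,.088),.196])-[170,180])*4)
# go look at rack: wrist cam about 0.08 behind tool; target TCP near rack
print(yawy()); plan((.60,.268,.30,72-180),(.60,.268,.30,72))
E
```

```text
clock: 8.22
tcp_pos: [0.5698, -0.0543, 0.1609]
orientation: [-2.047, -2.381, 0.001]
contact_force: [1.2, -1.3, 1.1]
grip_width: -0.0001
gripper_force: 0.8
clock: 8.98
tcp_pos: [0.5752, -0.0803, 0.3137]
orientation: [2.051, 2.377, 0.004]
contact_force: [0.3, 0.1, -0.5]
grip_width: 0.0853
gripper_force: 0.0
-5 [382.22169205  83.65854602]
0 [369.4106033   79.39137874]
5 [356.17003195  75.97914742]
8.453101927886957
dp [0.3401, 0.0768, 0.0119] rot [-0.001, -0.0, 2.032]
dp [0.3401, 0.0768, 0.0119] rot [0.0, -0.001, -1.109]
```

View pics/p4.png

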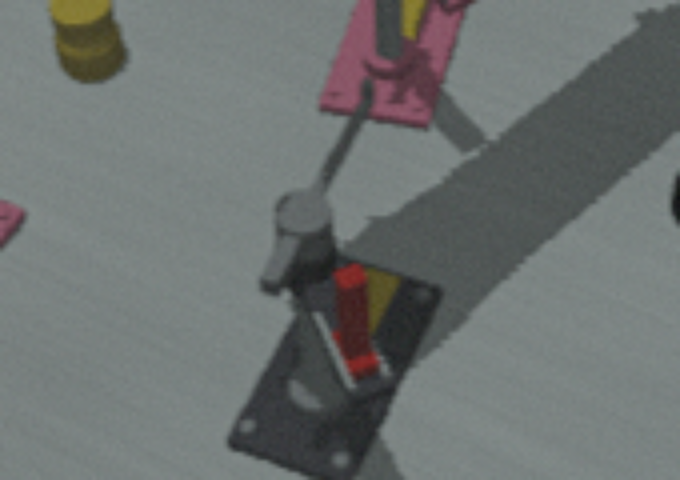

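The hook tip is at (368,84), where 0° projects, so the hook is on the stripe within about 1°. Next I go over the rack with tool y across the plate and look with the wrist camera.

```bash
python3 - <<'E'
from h import *
plan((.59,.268,.28,-18))
E
python3 -m handwheel '[{"dp":[0.05,0.01,0.0],"delta_rot":[0,0,0.1]},{"dp":[0.1,0.03,0.01],"delta_rot":[0,0,0.25]},{"dp":[0.343,0.066,0.03],"delta_rot":[0,0,0.462]},{"dp":[0.343,0.066,0.03],"delta_rot":[0,0,0.462]},{"dp":[0.343,0.066,0.03],"delta_rot":[0,0,0.462]},{"dp":[0.343,0.066,0.03],"delta_rot":[0,0,0.462]},{"dp":[0.343,0.066,0.03],"delta_rot":[0,0,0.462]},{"dp":[0.343,0.066,0.03],"delta_rot":[0,0,0.462]},{"dp":[0.343,0.066,0.03],"delta_rot":[0,0,0.462]}]' 1
python3 - <<'E'
from h import *
import pickle
print(yawy())
f=grab("wrist"); g=grab("scene"); pickle.dump((f,g),open("f1.pkl","wb"))
x=int(.7*530); y=int(.7*395)
cv2.imwrite("pics/w1.png",f["img"])
E
```

```text
dp [0.3415, 0.0669, 0.0319] rot [-0.0, -0.001, 0.462]
clock: 10.15
tcp_pos: [0.5885, 0.2679, 0.2803]
orientation: [-2.543, -1.842, 0.004]
contact_force: [0.6, 0.7, -1.6]
grip_width: 0.0856
gripper_force: 0.0
-18.178145681091028
```

View pics/w1.png

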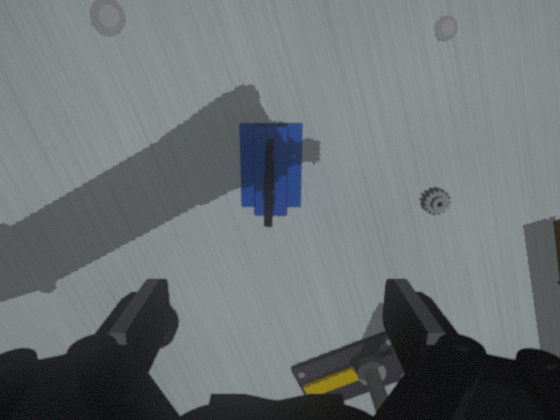

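The wrist view shows the rack at (271,165), and the plate edge-on at x≈269 with its lower end at row 227. My bearing matches it. I cast rays for its centre.

Run:
```python
from h import *
import pickle
f,g=pickle.load(open("f1.pkl","rb")); p,q=tool()
gr=f["img"].max(2); m=(gr<45)
for v in range(136,232,6):
    c=np.where(m[v,250:290])[0]; print(v,(c.min()+250,c.max()+250) if len(c) else None,end=' ')
v=[v for v in range(200,240) if m[v,262:276].any()]; print("\nlast row",v[-1])
Rk=np.array([[np.cos(np.radians(-18.1)),-np.sin(np.radians(-18.1))],[np.sin(np.radians(-18.1)),np.cos(np.radians(-18.1))]])
for u,vv,z,n in((268.5,v[-1]+.5,.153,"tab near"),(268.5,v[-1]+.5,.121,"shoulder near"),(269,205,.153,""),(240,124,.043,"far L"),(302,124,.043,"far R"),(254,215,.043,"nearL"),(287,215,.043,"nearR"),(241,207,.02,"outL"),(301,207,.02,"outR")):
    w=onz(f,u,vv,z); print(n,w.round(4),"rackaxes",(Rk.T@w[:2]).round(4))
s=g["img"]; print((Rk.T@p[:2]).round(4))
cv2.imwrite("pics/g1.png",cv2.resize(s[265:355,340:420],(640,600),interpolation=cv2.INTER_CUBIC))
```

```text
136 None 142 (np.int64(268), np.int64(272)) 148 (np.int64(267), np.int64(271)) 154 (np.int64(266), np.int64(271)) 160 (np.int64(266), np.int64(271)) 166 (np.int64(266), np.int64(270)) 172 (np.int64(265), np.int64(272)) 178 (np.int64(265), np.int64(271)) 184 None 190 (np.int64(265), np.int64(265)) 196 None 202 None 208 None 214 None 220 None 226 None Traceback (most recent call last):
  File "<stdin>", line 7, in <module>
IndexError: list index out of range
```

Run:
```python
from h import *
import pickle
f,g=pickle.load(open("f1.pkl","rb")); p,q=tool()
I=f["img"].astype(int); m=(I.max(2)<85)&(I[...,0]-I[...,2]<30)
for v in list(range(136,222,6))+list(range(222,232)):
    c=np.where(m[v,255:285])[0]; print(v,(int(c.min()+255),int(c.max()+255)) if len(c) else None,end=' ')
v=[v for v in range(200,240) if m[v,262:276].any()]; print("\nlast row",v[-1]); print(I[178:230:3,268].tolist())
Rk=np.array([[np.cos(np.radians(-18.1)),-np.sin(np.radians(-18.1))],[np.sin(np.radians(-18.1)),np.cos(np.radians(-18.1))]])
for u,vv,z,n in((268.5,v[-1]+.5,.153,"tab near"),(268.5,v[-1]+.5,.121,"shoulder near"),(269,205,.153,""),(240,124,.043,"far L"),(302,124,.043,"far R"),(254,215,.043,"nearL"),(287,215,.043,"nearR"),(241,207,.02,"outL"),(301,207,.02,"outR")):
    w=onz(f,u,vv,z); print(n,w.round(4),"rackaxes",(Rk.T@w[:2]).round(4))
s=g["img"]; print((Rk.T@p[:2]).round(4))
cv2.imwrite("pics/g1.png",np.hstack([cv2.resize(s[265:355,340:420],(400,450),interpolation=cv2.INTER_CUBIC),cv2.resize(f["img"][115:235,220:320],(375,450),interpolation=cv2.INTER_CUBIC)]))
```

```text
136 None 142 (266, 273) 148 (266, 273) 154 (265, 273) 160 (265, 273) 166 (265, 273) 172 (264, 273) 178 (264, 273) 184 (264, 273) 190 (264, 273) 196 (264, 273) 202 (264, 273) 208 (264, 272) 214 (264, 271) 220 (264, 271) 222 (264, 271) 223 (264, 271) 224 (264, 271) 225 (265, 271) 226 (267, 270) 227 None 228 None 229 None 230 None 231 None 
last row 226
[[47, 42, 40], [46, 39, 38], [46, 38, 37], [45, 39, 37], [45, 40, 35], [47, 38, 34], [46, 43, 41], [45, 42, 37], [47, 43, 41], [48, 44, 42], [49, 45, 40], [52, 47, 44], [53, 49, 43], [50, 47, 44], [56, 51, 49], [52, 47, 45], [80, 78, 74], [142, 140, 132]]
tab near [0.5769 0.2509 0.153 ] rackaxes [0.4704 0.4177]
shoulder near [0.5725 0.2402 0.121 ] rackaxes [0.4696 0.4062]
 [0.5828 0.2673 0.153 ] rackaxes [0.4709 0.4352]
far L [0.5695 0.3268 0.043 ] rackaxes [0.4397 0.4876]
far R [0.6287 0.3074 0.043 ] rackaxes [0.5021 0.4875]
nearL [0.5511 0.2316 0.043 ] rackaxes [0.4519 0.3913]
nearR [0.5851 0.2204 0.043 ] rackaxes [0.4877 0.3913]
outL [0.5364 0.2387 0.02  ] rackaxes [0.4357 0.3935]
outR [0.6015 0.2173 0.02  ] rackaxes [0.5042 0.3934]
[0.476 0.438]
```

View pics/g1.png

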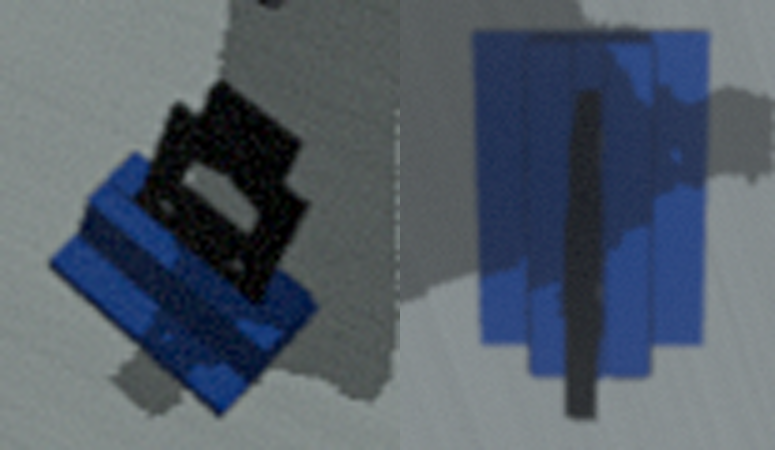

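Run:
```python
from h import *
import pickle
f,g=pickle.load(open("f1.pkl","rb"))
Rk=R.from_euler('z',-18.1,degrees=True).as_matrix()[:2,:2]
w=onz(g,392.2,287.6,.153); print("scene",w,Rk.T@w[:2])
c=Rk@[.4704,.438]; print(c); plan((*c,.20,-18.1),(*c,.122,-18.1))
```

```text
scene [0.57956382 0.27346971 0.153     ] [0.46592393 0.43999408]
[0.58319888 0.2701837 ]
dp [-0.0, -0.0054, 0.0807] rot [-0.003, 0.0, -0.001]
dp [0.0, -0.0052, 0.1587] rot [-0.003, 0.0, -0.001]
```

```bash
python3 -m handwheel '[{"dp":[0,-0.0057,0.04],"delta_rot":[-0.003,0,0]},{"dp":[0,-0.0057,0.09],"delta_rot":[-0.003,0,0]},{"dp":[0,-0.0057,0.13],"delta_rot":[-0.003,0,0]},{"dp":[0,-0.0057,0.1587],"delta_rot":[-0.003,0,0]},{"dp":[0,-0.0057,0.1587],"delta_rot":[-0.003,0,0]},{"dp":[0,-0.0057,0.1587],"delta_rot":[-0.003,0,0]}]' 1 30
python3 -m handwheel '[{"dp":[0,0,0],"delta_rot":[0,0,0]},{"dp":[0,0,0],"delta_rot":[0,0,0]},{"dp":[0,0,0],"delta_rot":[0,0,0]},{"dp":[0,0,0],"delta_rot":[0,0,0]},{"dp":[0,0,0],"delta_rot":[0,0,0]},{"dp":[0,0,0],"delta_rot":[0,0,0]},{"dp":[0,0,0],"delta_rot":[0,0,0]},{"dp":[0,0,0],"delta_rot":[0,0,0]}]' 0 30
```

```text
clock: 11.0
tcp_pos: [0.5834, 0.2719, 0.1234]
orientation: [2.542, 1.845, 0.003]
contact_force: [-0.0, -0.4, 0.1]
grip_width: 0.0851
gripper_force: 0.0
clock: 12.0
tcp_pos: [0.5825, 0.2723, 0.122]
orientation: [2.541, 1.847, 0.0]
contact_force: [-0.9, 0.1, 1.9]
grip_width: 0.0054
gripper_force: 33.3
```

```bash
python3 -m handwheel '[{"dp":[0,0,-0.015],"delta_rot":[0,0,0]},{"dp":[0,0,-0.04],"delta_rot":[0,0,0]},{"dp":[0,0,-0.07],"delta_rot":[0,0,0]},{"dp":[0,0,-0.105],"delta_rot":[0,0,0]},{"dp":[0,0,-0.105],"delta_rot":[0,0,0]},{"dp":[0,0,-0.105],"delta_rot":[0,0,0]}]'
python3 - <<'E'
from h import *
plan((*hp(0,0,.15),.226,7),(*hp(0,0,.118),.22,7))
E
```

```text
clock: 12.75
tcp_pos: [0.5817, 0.2722, 0.2265]
orientation: [-2.541, -1.847, 0.002]
contact_force: [-0.9, -0.6, -2.0]
grip_width: 0.0054
gripper_force: 32.7
dp [-0.3389, -0.0048, 0.0008] rot [-0.001, 0.001, -0.436]
dp [-0.3254, 0.0242, 0.0067] rot [-0.001, 0.001, -0.436]
```

```bash
python3 -m handwheel '[{"dp":[-0.03,0,0],"delta_rot":[0,0,-0.05]},{"dp":[-0.07,-0.001,0],"delta_rot":[0,0,-0.12]},{"dp":[-0.12,-0.002,0],"delta_rot":[0,0,-0.2]},{"dp":[-0.17,-0.003,0],"delta_rot":[0,0,-0.28]},{"dp":[-0.22,-0.004,0],"delta_rot":[0,0,-0.36]},{"dp":[-0.27,-0.005,0],"delta_rot":[0,0,-0.43]},{"dp":[-0.31,-0.005,0],"delta_rot":[0,0,-0.436]},{"dp":[-0.33,-0.005,0],"delta_rot":[0,0,-0.436]},{"dp":[-0.339,-0.005,0],"delta_rot":[0,0,-0.436]},{"dp":[-0.339,-0.005,0],"delta_rot":[0,0,-0.436]},{"dp":[-0.339,-0.005,0],"delta_rot":[0,0,-0.436]}]'
python3 - <<'E'
from h import *
import pickle
f=grab("scene"); pickle.dump(f,open("f2.pkl","wb"))
p,q=tool(); c=p+[0,0,.031]; print(yawy(),p)
x0,y0=200,150
cv2.imwrite("pics/s2.png",cv2.resize(f["img"][y0:y0+120,x0:x0+140],(700,600),interpolation=2))
pr=lambda P:((proj(f,P)-[x0,y0])*5).round()
y=q.as_matrix()[:,0]
for n,dz in(("top",.031),("notch",-.014),("winbot",-.05),("bottom",-.114)): print(n,pr(p+[0,0,dz]),pr(p+[0,0,dz]+.032*y),pr(p+[0,0,dz]-.032*y))
print("tip",pr([*hp(0,0,.088),.196]))
plan((*hp(0,0,.118),.22,7),(*hp(0,0,.055),.22,7))
E
```

```text
clock: 14.12
tcp_pos: [0.4734, -0.0472, 0.2268]
orientation: [2.079, 2.355, -0.001]
contact_force: [-0.6, -0.3, -0.6]
grip_width: 0.0056
gripper_force: 32.7
7.107668164036865 [ 0.47330118 -0.04732707  0.22686373]
top [366.  55.] [436.  73.] [298.  37.]
notch [367. 131.] [434. 150.] [301. 113.]
winbot [367. 189.] [433. 207.] [304. 171.]
bottom [368. 282.] [430. 300.] [308. 264.]
tip [312. 249.]
dp [-0.0013, 0.031, 0.0069] rot [-0.0, 0.0, 0.002]
dp [-0.0014, 0.094, 0.0068] rot [-0.0, 0.0, 0.002]
```

View pics/s2.png

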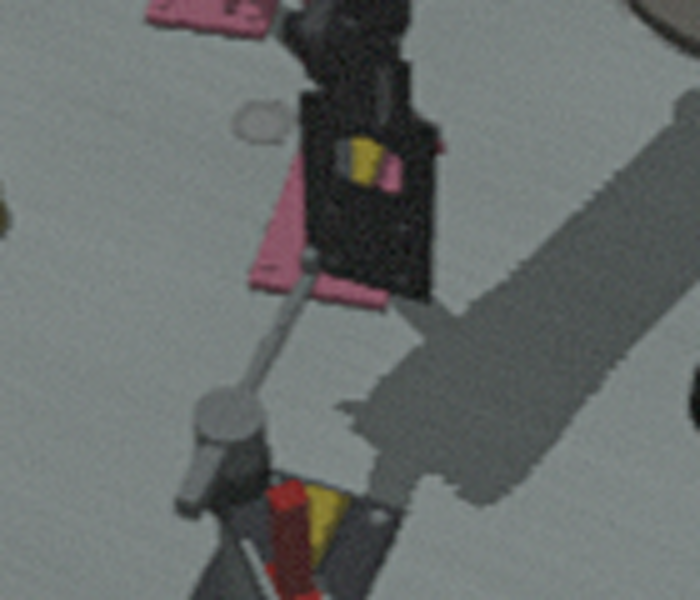

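The held plate matches its prediction: lower right corner at (430,300), window near (370,160), hook tip at (310,255). Now I move the window over the tip and check the force.

```bash
python3 -m handwheel '[{"dp":[-0.001,0.01,0.007],"delta_rot":[0,0,0]},{"dp":[-0.001,0.025,0.007],"delta_rot":[0,0,0]},{"dp":[-0.001,0.035,0.007],"delta_rot":[0,0,0]},{"dp":[-0.001,0.045,0.007],"delta_rot":[0,0,0]},{"dp":[-0.001,0.055,0.007],"delta_rot":[0,0,0]},{"dp":[-0.001,0.055,0.007],"delta_rot":[0,0,0]}]'
python3 -m handwheel '[{"dp":[0,0.01,0],"delta_rot":[0,0,0]},{"dp":[0,0.02,0],"delta_rot":[0,0,0]},{"dp":[0,0.03,0],"delta_rot":[0,0,0]},{"dp":[0,0.039,0],"delta_rot":[0,0,0]},{"dp":[0,0.039,0],"delta_rot":[0,0,0]},{"dp":[0,0.039,0],"delta_rot":[0,0,0]}]'
python3 - <<'E'
from h import *
f=grab("scene")
x0,y0=190,165
cv2.imwrite("pics/s3.png",cv2.resize(f["img"][y0:y0+120,x0:x0+140],(700,600),interpolation=2))
plan((*hp(0,0,.055),.198,7))
E
```

```text
clock: 14.92
tcp_pos: [0.5283, -0.0428, 0.22]
orientation: [2.081, 2.352, -0.001]
contact_force: [0.7, -0.1, -1.3]
grip_width: 0.0054
gripper_force: 32.7
clock: 15.68
tcp_pos: [0.566, -0.0384, 0.2198]
orientation: [-2.082, -2.352, 0.001]
contact_force: [0.3, -0.1, -1.3]
grip_width: 0.0056
gripper_force: 32.7
dp [0.0012, 0.001, 0.0219] rot [-0.0, 0.0, -0.0]
```

View pics/s3.png

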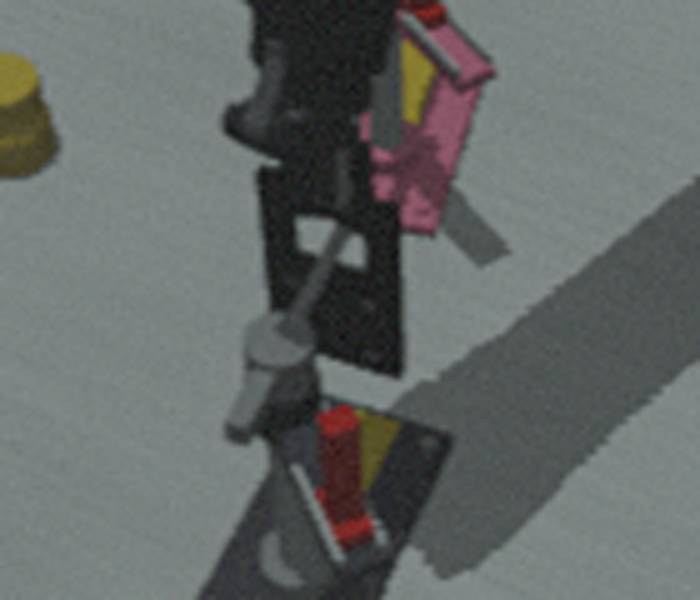

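The arm passes through the window at (335,245) with no contact. I lower the plate gently.

```bash
python3 -m handwheel '[{"dp":[0.001,0,0.007],"delta_rot":[0,0,0]},{"dp":[0.001,0,0.014],"delta_rot":[0,0,0]},{"dp":[0.001,0,0.018],"delta_rot":[0,0,0]},{"dp":[0.001,0,0.020],"delta_rot":[0,0,0]},{"dp":[0.001,0,0.020],"delta_rot":[0,0,0]}]'
python3 -m handwheel '[{"dp":[0,0,0.001],"delta_rot":[0,0,0]},{"dp":[0,0,0.002],"delta_rot":[0,0,0]},{"dp":[0,0,0.002],"delta_rot":[0,0,0]}]'
```

```text
clock: 16.35
tcp_pos: [0.5661, -0.0372, 0.1999]
orientation: [2.082, 2.353, -0.001]
contact_force: [-0.1, -0.2, -0.7]
grip_width: 0.0055
gripper_force: 32.7
clock: 16.73
tcp_pos: [0.5665, -0.0374, 0.1987]
orientation: [2.082, 2.352, 0.001]
contact_force: [-0.7, 0.1, 4.8]
grip_width: 0.0053
gripper_force: 33.7
```

The upward force shows the plate is seated. I open part way, rise and check.

```bash
python3 -m handwheel '[{"dp":[0,0,-0.0005],"delta_rot":[0,0,0]},{"dp":[0,0,-0.0005],"delta_rot":[0,0,0]},{"dp":[0,0,-0.0005],"delta_rot":[0,0,0]},{"dp":[0,0,-0.0005],"delta_rot":[0,0,0]}]' 0.35 20
python3 -m handwheel '[{"dp":[0,0,-0.02],"delta_rot":[0,0,0]},{"dp":[0,0,-0.05],"delta_rot":[0,0,0]},{"dp":[0,0,-0.1],"delta_rot":[0,0,0]},{"dp":[0,0,-0.14],"delta_rot":[0,0,0]},{"dp":[0,0,-0.14],"delta_rot":[0,0,0]},{"dp":[0,0,-0.14],"delta_rot":[0,0,0]},{"dp":[0,0,-0.14],"delta_rot":[0,0,0]},{"dp":[0,0,-0.14],"delta_rot":[0,0,0]},{"dp":[0,0,-0.14],"delta_rot":[0,0,0]},{"dp":[0,0,-0.14],"delta_rot":[0,0,0]}]'
python3 - <<'E'
from h import *
f=grab("scene"); g=None
for i in range(20): g=grab("scene")
print("diff",np.abs(f["img"].astype(int)-g["img"])[165:285,190:330].mean())
x0,y0=190,165
cv2.imwrite("pics/s4.png",cv2.resize(g["img"][y0:y0+120,x0:x0+140],(700,600),interpolation=2))
pr=lambda P:((proj(g,P)-[x0,y0])*5).round()
for r0 in(.055,): print("expected top",pr([*hp(0,0,r0),.229]),"bot L/R",pr([*hp(0,.032,r0),.084]),pr([*hp(0,-.032,r0),.084]))
print("tip",pr([*hp(0,0,.088),.196]))
E
```

```text
clock: 17.23
tcp_pos: [0.5661, -0.0372, 0.1984]
orientation: [2.082, 2.353, -0.001]
contact_force: [0.3, 0.2, 0.4]
grip_width: 0.0298
gripper_force: 0.0
clock: 18.48
tcp_pos: [0.5661, -0.0372, 0.3383]
orientation: [2.082, 2.353, -0.001]
contact_force: [0.3, 0.1, -0.3]
grip_width: 0.0296
gripper_force: 0.0
diff 2.5846428571428572
expected top [328. 174.] bot L/R [278. 366.] [404. 407.]
tip [362. 174.]
```

View pics/s4.png

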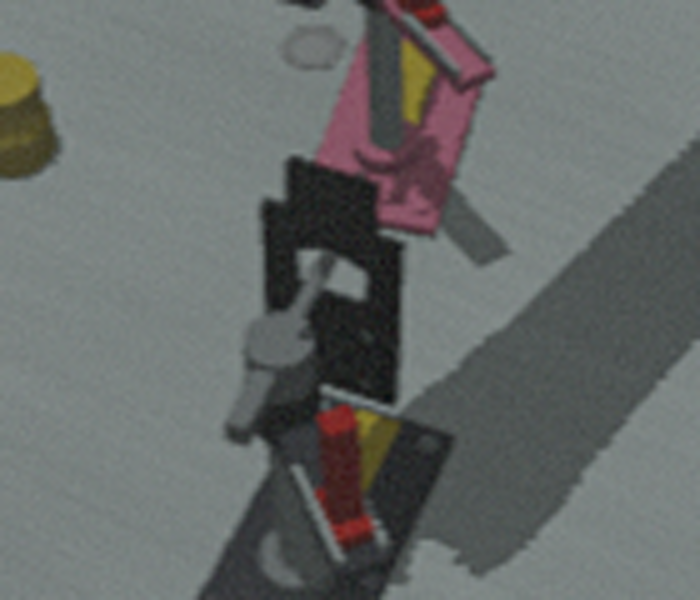

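The plate hangs level from the hook, with the arm through its window at (325,265) and its corner where predicted. The gripper is clear above, so I hand in.

```bash
python3 -c "
from bench import r
print(r.hand_in())"
```

```text
the job is handed in; nothing more can be done
None
```

I pushed the catch out, turned the hook onto the stripe and hung the plate on it with the gripper clear. I never touched the jar, gear or wheel. The job is handed in at about 19.5 s of the 61 s allowed, and no verdict was returned.

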